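# Level the fixture plate with its two foot screws

## Task

The small fixture plate on the welding table is out of level both ways. Turn each of its two winged foot screws, one after the other, until the bubble in each of the two vials stands centred between its two black lines, then let go.

Things in the scene. Friction and masses are not known exactly. Their poses are not given: they have to be found in the camera images.
- screw_a_grip (a point): Middle of the wing of foot screw A, at the near left corner of the square 220 mm plate. The wing is a dark upright steel bar, 46 long, 14 thick, 30 tall, on an 18 mm round stem; this point is its centre, on the screw's axis, 87 mm above the table (plate top 42, vial tops 67 at most). x runs along the wing, y across its thickness, z up. It turns in place, lightly (0.08 N m), and stays where left.
- screw_b_grip (a point): The same for foot screw B, at the far right corner: centre of its wing, same sizes, height, axes and friction; like A it needs 0.5 to 1.3 rad of turn in all. Neither screw rises as it turns. The third foot, at the far left corner, is a low round cap without a wing and does not turn.
- bubble_a (a joint): Where the white bubble (24 mm long) of vial A stands along its tube, m: 0 middle, positive towards screw A. Vial A is the 108 mm vial along the plate's left edge, between the round cap and screw A; its black lines are 19 mm each side of the middle. Turning screw A clockwise seen from above moves this bubble 22 mm per rad towards screw A, anticlockwise away from it. Screw B does not move it.
- bubble_b (a joint): The same for vial B, along the plate's far edge, between the round cap and screw B: 0 is the middle, positive towards screw B. Turning screw B clockwise seen from above moves this bubble 22 mm per rad towards screw B, anticlockwise away from it. Screw A does not move it.

How it is judged:
By the outcome, as a careful person would: the job done as asked, in the order asked, and still so for the second after the job is handed in, with the robot touching nothing.
It also fails if it takes over 46 s, if anything falls off the work surface, if the arm or the gripper's body presses on something with over 40 N, if the wrist force passes 120 N, or if a joint passes its speed limit or range.

## Robot

A 6-joint arm with a two-finger parallel gripper is mounted at the origin on the work surface; the furniture and walls round the work are solid. World frame = base frame: x ahead of the robot, y to its left, z up, the work surface at z = 0. Lengths are in m, angles in rad, forces in N, time in s.
With the tool pointing down it reaches from about 0.35 to 0.95 m from the base axis. Payload 17.4 kg.
Tool frame: the origin (TCP) lies at the very end of the fingers, on their centre line; the grasp point (between the pads) lies 19 mm behind it; z points along the fingers, y is the line along which they close (so a half turn about z gives the same grasp; the last joint's range is limited). The gripper opens to 93 mm and grips with 3 to 60 N. Pads are 15 mm wide; open, the fingers measure 128 mm over their backs; the gripper's body (75 mm by 188 mm) begins 65 mm behind the grasp point.
Start: joints at [-1.27, 0.116, 1.442, -0, 1.584, -0.038], TCP at [0.224, -0.637, 0.219] pointing down, gripper open.
Joint ranges: [-2.83, 2.83], [-0.83, 2.19], [0.07, 2.5], [-1.14, 4.28], [0.01, 3], [-2.97, 2.97]. Speed limits (rad/s): [1.89, 1.89, 2.22, 3.14, 3.14, 3.14].

## Interface

Orientations are given as a rotation vector (axis times angle).
In Python, from cell import status, grab_frame, get_calibration, ticket, spot_in, silhouettes, tip_of gives the robot as it stands. The module is installed in compiled form; this text tells all that it offers.
- The arm moves only by the tool step_arm, never from a script. Its argument "plan" is a list that holds one entry, the list of rows, each a list of 7 numbers: the opening, from 0 (shut) to 1 (fully open), then the shift along the tool's x, y, z in m, then the turn, a rotation vector about the tool's x, y, z in degrees. A call has 1 to 10 rows; each row is the pose to reach, as a shift and turn from the pose commanded when the call began, along the tool's axes at that moment; what a row does not reach only later rows make up. A row lasts 1/12 s, in which the tool goes at most 41.7 mm and 7.16 degrees, less where a joint would pass 70% of its speed; a pose out of reach is approached as far as the arm can. A call with a gripper value outside its range is refused whole. The fingers move at their own pace and stop on an object; "grip_force" is the grip in N (left out, the last holds). Time passes only in rows, so rows that repeat a pose let the fingers close. It gives the time, the measured TCP pose, the force, the opening and the grip force at its end, in the units of the state.
- status.get_obs(): the state, without advancing time (a new reading comes with each control period).
- grab_frame(name): name is "scene" or "side" or "wrist"; returns the picture (420x560x3 uint8, red, green, blue); there is no depth.
- get_calibration(name): a dict with "K" (3x3 intrinsics, pixels), "R" (3x3) and "t" (3): a world point X has camera coordinates R X + t. Camera axes: x right, y down, z forward; pixel columns grow to the right and rows downward; lengths in m; the calibration is good to about 2 mm. A picture is of the moment at which its call begins: read the wrist's pose just before it. get_calibration takes no time and is no camera call; for the wrist camera it gives the pose at the moment of the call.
- ticket.sign_off(): hands the job in; it is judged then, once.
Trained networks look in the newest picture that a camera, given by its name, has taken for a name from the list of things; names that differ only in an ending like _2 or _b are one class to them, and where a whole thing is asked for, a point or a joint stands for the part that bears it (a point fixed in the world has none). Each returns a list of dicts, best first, with "p" (0 to 1); they miss things now and then, are a little off and sometimes report something else, mostly with a low value. They report only what shows in the picture. A call takes as long as a camera call.
- spot_in(camera, target): "bbox" ([left, top, right, bottom] in pixels, round what is visible of it).
- silhouettes(camera, target): "mask" (420x560 bool, what is visible of it) and "bbox" ([left, top, right, bottom] in pixels, round what is visible of it).
- tip_of(camera, target): "xy" ([column, row] in pixels: a listed point, or the origin of a listed thing).
The state is a dict: "t": time; "joint_positions": joint angles; "qd": joint speeds; "joint_efforts": joint torques, N m; "ee_pos": TCP position; "ee_rot": TCP orientation; "wrist_force": force on the tool from outside, world axes, zero at the start; "wrist_torque": the same for the moment, N m; "gripper_width": finger opening in m; "finger_force": force on a finger pad.
Only numpy, scipy, OpenCV 4.12 (cv2) and the standard library are available. Lean on these libraries where they do the work, as an engineer would, in place of code of your own. Each camera call takes 0.05 s, during which the arm holds its last target. There are 200 camera calls.

## Working session

There is one attempt and no reset: what is moved stays moved. The work goes in short steps, Python scripts to look and compute and a tool call to move; the robot and the scene stay as the last step left them, time stands still between calls to the robot, and variables do not carry over. Pictures are saved under pics/ and viewed, at most 10 in all, crops included, and the job is handed in when it is done.

Besides the shell and the picture viewer there is one more tool, called as a command line: name --argument value ..., lists and objects as JSON in quotes. step_arm: Moves the arm, as the interface text tells. Its arguments: {"type":"object","properties":{"plan":{"type":"array","items":{"type":"array","items":{"type":"array","items":{"type":"number"}}}},"grip_force":{"type":"number"}},"required":["plan"]}

```bash
mkdir -p pics; cat > h.py <<'E'
import numpy as np, cv2
from cell import status, grab_frame, get_calibration, ticket, spot_in, silhouettes, tip_of
def ray(cam,uv,z,c=None):
    c=c or get_calibration(cam); R=np.array(c["R"]);t=np.array(c["t"])
    o=-R.T@t; d=R.T@np.linalg.inv(c["K"])@[uv[0],uv[1],1]
    return o+d*(z-o[2])/d[2]
def proj(c,X):
    p=np.array(c["K"])@(np.array(c["R"])@X+np.array(c["t"])); return p[:2]/p[2]
def save(n,im): cv2.imwrite(f"pics/{n}.png",im[:,:,::-1])
E
python3 - <<'E'
from h import *
o=status.get_obs(); print(o["t"],o["ee_pos"],o["ee_rot"])
ims=[]
for cam in ["scene","side"]:
    im=grab_frame(cam); save(cam,im)
    for n in ["screw_a_grip","screw_b_grip","bubble_a"]:
        for r in tip_of(cam,n)[:4]: print(cam,n,r["p"],r["xy"],ray(cam,r["xy"],0.087 if "screw" in n else .06).round(4))
E
```

```text
0.0 [ 0.22428588 -0.63643541  0.2179015 ] [-3.09549079e+00 -5.29473092e-01  2.30633819e-04]
scene screw_a_grip 0.55 [309.8, 245.4] [0.4966 0.0918 0.087 ]
scene screw_b_grip 0.65 [295.1, 159.6] [ 0.6493 -0.1081  0.087 ]Traceback (most recent call last):
  File "<stdin>", line 7, in <module>
ValueError: it knows: screw_a_grip, screw_b_grip
```

View pics/scene.png

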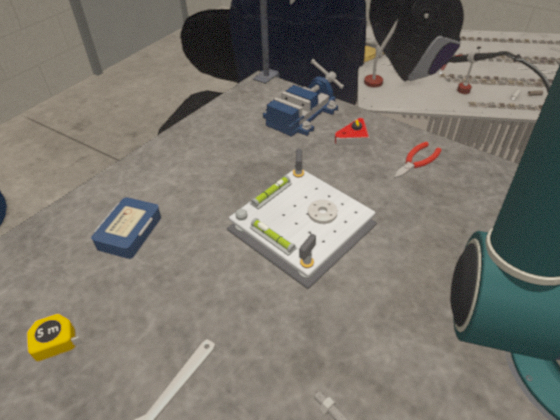

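The scene picture shows the plate with screw A's wing at about (308,245), screw B's at (299,160) and the cap at (241,214), so the network points agree. Next I'll go above the plate for a close look.

```bash
cat >> h.py <<'E'
from scipy.spatial.transform import Rotation as Ro
def shift(X,yaw=None):
    o=status.get_obs(); R=Ro.from_rotvec(o["ee_rot"])
    print("t",o["t"],"tool shift",(R.inv().apply(np.array(X)-o["ee_pos"])).round(4),"x-axis yaw deg",np.degrees(np.arctan2(*R.as_matrix()[[1,0],0])).round(2))
    if yaw is not None:
        T=Ro.from_euler('z',yaw,degrees=True)*Ro.from_euler('x',180,degrees=True)
        print("turn deg",np.degrees((R.inv()*T).as_rotvec()).round(2))
E
python3 - <<'E'
from h import *
shift([.573,-.008,.36])
c=get_calibration("wrist"); R=np.array(c["R"]);C=-R.T@c["t"]; print("cam",C.round(3),"axes",R.round(2).tolist(),c["K"][0][0])
o=status.get_obs(); print(Ro.from_rotvec(o["ee_rot"]).as_matrix().round(2).tolist(), Ro.from_rotvec(o["ee_rot"]).inv().apply(C-o["ee_pos"]).round(3))
im=grab_frame("side"); save("side",im)
for n in ["screw_a_grip","screw_b_grip"]:
    for r in tip_of("side",n)[:3]: print(n,r["p"],r["xy"],ray("side",r["xy"],0.087).round(4))
E
```

```text
t 0.15 tool shift [ 0.5378 -0.477  -0.1415] x-axis yaw deg 19.41
cam [ 0.294 -0.612  0.384] axes [[0.33, -0.94, -0.0], [-0.91, -0.32, 0.26], [-0.25, -0.09, -0.96]] 307.49351455342634
[[0.94, 0.33, -0.0], [0.33, -0.94, 0.0], [0.0, -0.0, -1.0]] [ 0.074 -0.    -0.166]
screw_a_grip 0.75 [233.3, 204.7] [0.5032 0.114  0.087 ]
screw_b_grip 0.56 [348.3, 240.4] [ 0.6444 -0.1113  0.087 ]
```

View pics/side.png

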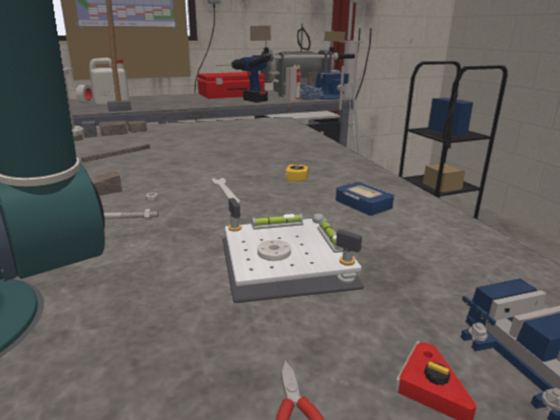

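Side view: A's wing at (235,208), B's at (348,241). It agrees with the scene view to about 2 cm. Moving above.

step_arm --plan '[[[1, 0.45, -0.477, -0.14, 0, 0, 0], [1, 0.45, -0.477, -0.14, 0, 0, 0], [1, 0.45, -0.477, -0.14, 0, 0, 0], [1, 0.45, -0.477, -0.14, 0, 0, 0], [1, 0.45, -0.477, -0.14, 0, 0, 0], [1, 0.45, -0.477, -0.14, 0, 0, 0], [1, 0.45, -0.477, -0.14, 0, 0, 0], [1, 0.45, -0.477, -0.14, 0, 0, 0], [1, 0.45, -0.477, -0.14, 0, 0, 0], [1, 0.45, -0.477, -0.14, 0, 0, 0]]]'

```text
t: 1.13
ee_pos: [0.3897, -0.2622, 0.3063]
ee_rot: [3.096, 0.529, 0.001]
wrist_force: [0.1, 0.4, 0.6]
gripper_width: 0.0927
finger_force: 0.0
```

step_arm --plan '[[[1, 0.16, -0.17, -0.05, 0, 0, 0], [1, 0.16, -0.17, -0.05, 0, 0, 0], [1, 0.16, -0.17, -0.05, 0, 0, 0], [1, 0.16, -0.17, -0.05, 0, 0, 0], [1, 0.16, -0.17, -0.05, 0, 0, 0], [1, 0.16, -0.17, -0.05, 0, 0, 0], [1, 0.16, -0.17, -0.05, 0, 0, 0], [1, 0.16, -0.17, -0.05, 0, 0, 0]]]'

```text
t: 1.8
ee_pos: [0.4843, -0.0494, 0.3557]
ee_rot: [3.096, 0.534, 0.0]
wrist_force: [-0.5, -0.1, -1.1]
gripper_width: 0.093
finger_force: 0.0
```

```bash
python3 - <<'E'
from h import *
c=get_calibration("wrist"); im=grab_frame("wrist"); save("w1",cv2.resize(im,(800,600),interpolation=cv2.INTER_CUBIC))
np.save("w1.npy",im)
for n in ["screw_a_grip","screw_b_grip"]:
    for r in tip_of("wrist",n)[:3]: print(n,round(r["p"],2),r["xy"],ray("wrist",r["xy"],0.087,c).round(4))
    for r in silhouettes("wrist",n)[:3]:
        (u,v),s,a=cv2.minAreaRect(np.argwhere(r["mask"])[:,::-1].astype(np.float32)); print("  sil",round(r["p"],2),u,v,s,a)
print(status.get_obs()["ee_pos"])
import pickle; pickle.dump(c,open("c1.pkl","wb"))
E
```

```text
screw_a_grip 0.81 [185.0, 131.9] [0.502  0.0947 0.087 ]
  sil 0.69 182.35000610351562 130.45001220703125 (37.63109588623047, 13.914020538330078) 18.43494987487793
screw_b_grip 0.56 [367.5, 81.5] [ 0.6448 -0.115   0.087 ]
  sil 0.59 365.7115173339844 81.05770111083984 (13.728129386901855, 38.24264907836914) 78.69007110595703
[ 0.48362028 -0.05160042  0.3554899 ]
```

View pics/w1.png

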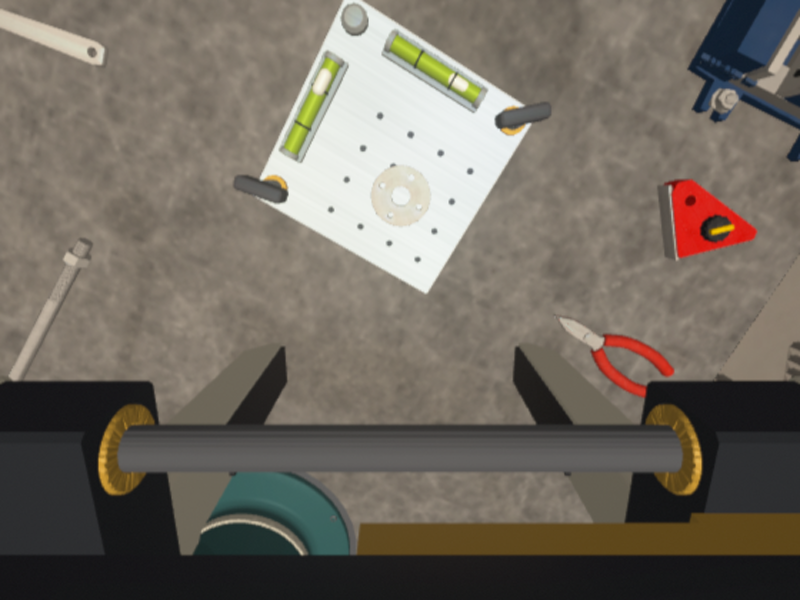

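Wrist view (800x600): A's wing spans (236,183)–(286,194) and B's (500,119)–(550,108). Bubble A, at (322,80), stands towards the cap, so screw A needs clockwise. Bubble B, at (463,84), stands towards screw B, so it needs anticlockwise. I'll rectify the vials to measure.

```bash
cat >> h.py <<'E'
A=np.array([.502,.0947]);B=np.array([.6448,-.115])
def rect(im,c,A=A,B=B,z=.060,s=4):
    # vial-edge strips: rows 0-159 vial A (u: cap->A), rows 160-319 vial B (cap->B); 200mm x 40mm each, centred at mid-edge inset
    M=(A+B)/2;h=(B-A)/2;cap=M+np.array([-h[1],h[0]])
    out=[]
    for S,other in ((A,B),(B,A)):
        u=(S-cap)/np.linalg.norm(S-cap);v=(other-cap)/np.linalg.norm(other-cap);m=(S+cap)/2
        w=[m+a*u+b*v for a,b in((-.08,-.025),(.08,-.025),(.08,.035),(-.08,.035))]
        p=np.float32([proj(c,[*q,z]) for q in w])
        H=cv2.getPerspectiveTransform(p,np.float32([[0,0],[160*s,0],[160*s,60*s],[0,60*s]]))
        out.append(cv2.warpPerspective(im,H,(160*s,60*s),flags=cv2.INTER_CUBIC))
    return np.vstack(out)
E
python3 - <<'E'
from h import *
import pickle
c=pickle.load(open("c1.pkl","rb")); im=np.load("w1.npy"); save("r1",rect(im,c))
k=560/800
for n,p,q in(("A",(236,183),(286,194)),("B",(500,119),(550,108))):
    P=ray("wrist",np.array(p)*k,.10,c);Q=ray("wrist",np.array(q)*k,.10,c);d=(Q-P)[:2]
    print(n,((P+Q)/2).round(4),np.linalg.norm(d).round(4),"yaw",np.degrees(np.arctan2(d[1],d[0])))
o=status.get_obs();print(o["joint_positions"]);shift([0,0,0])
E
```

```text
A [0.5024 0.0939 0.1   ] 0.0468 yaw -82.69673023391482
B [ 0.6443 -0.1112  0.1   ] 0.0449 yaw -58.696711984577036
[-1.58698071e-01 -2.97276274e-01  1.60822186e+00 -8.26286203e-05
  1.83077456e+00  1.07482328e+00]
t 2.05 tool shift [-0.4392 -0.2087  0.3556] x-axis yaw deg 19.32
```

View pics/r1.png

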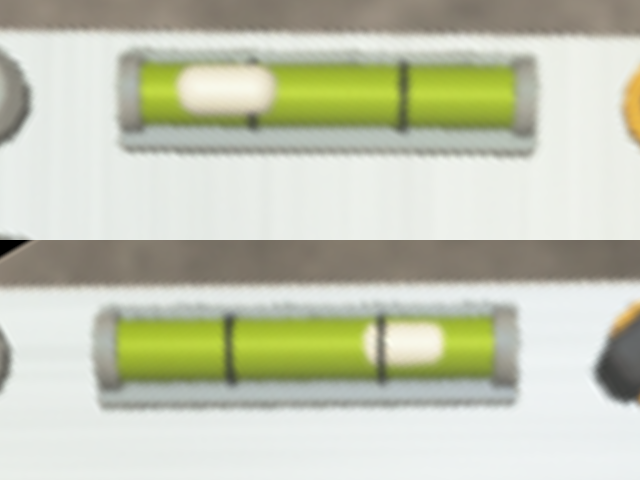

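Lines on A are at 252/403 with the bubble at about 225, so it is −26 mm off. That's about 67° clockwise. On B the lines are at 229/381 with the bubble at about 404, so it is +25 mm off, about 64° anticlockwise. I'll go over A with the tool's x along the wing (yaw 97.3).

```bash
python3 - <<'E'
from h import *
shift([.5024,.0943,.15],97.3)
E
```

```text
t 2.05 tool shift [ 0.066  -0.1315  0.2055] x-axis yaw deg 19.32
turn deg [-1.000e-02  1.000e-02 -7.798e+01]
```

step_arm --plan '[[[1, 0.066, -0.1315, 0.2, 0, 0, -78], [1, 0.066, -0.1315, 0.2, 0, 0, -78], [1, 0.066, -0.1315, 0.2, 0, 0, -78], [1, 0.066, -0.1315, 0.2, 0, 0, -78], [1, 0.066, -0.1315, 0.2, 0, 0, -78], [1, 0.066, -0.1315, 0.2, 0, 0, -78], [1, 0.066, -0.1315, 0.2, 0, 0, -78], [1, 0.066, -0.1315, 0.2, 0, 0, -78], [1, 0.066, -0.1315, 0.2, 0, 0, -78], [1, 0.066, -0.1315, 0.2, 0, 0, -78]]]'

```text
t: 2.88
ee_pos: [0.5024, 0.0945, 0.1554]
ee_rot: [-2.196, -2.247, 0.001]
wrist_force: [0.5, -0.3, -0.0]
gripper_width: 0.0931
finger_force: 0.0
```

```bash
python3 - <<'E'
from h import *
c=get_calibration("wrist"); im=grab_frame("wrist"); save("w2",im)
for n in ["screw_a_grip"]:
    for r in tip_of("wrist",n)[:3]: print(n,round(r["p"],2),r["xy"],ray("wrist",r["xy"],0.087,c).round(4))
    for r in silhouettes("wrist",n)[:3]:
        pts=np.argwhere(r["mask"])[:,::-1].astype(np.float32)
        W=np.float32([ray("wrist",p,.1,c)[:2] for p in pts]); (x,y),s,a=cv2.minAreaRect(W*1000); print("  sil@.1",round(r["p"],2),x,y,s,a)
print("to above A, z .075"); shift([.5024,.0943,.075],97.3)
E
```

```text
screw_a_grip 0.82 [273.2, 212.9] [0.4982 0.1008 0.087 ]
  sil@.1 0.87 500.8828125 100.7041015625 (14.241349220275879, 48.736724853515625) 0.6928150653839111
to above A, z .075
t 3.0333 tool shift [-0.0003 -0.0001  0.0806] x-axis yaw deg 90.78
turn deg [ 0.    0.   -6.52]
```

View pics/w2.png

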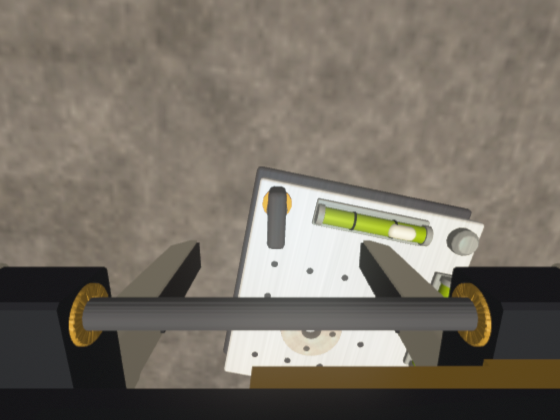

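The wing runs straight up the image at column 276, rows 187–248. It is centred between the fingers and its yaw is about 91°, with no turn beyond the current one needed. I'll cross-check the axis with the orange collar.

```bash
python3 - <<'E'
from h import *
c=get_calibration("wrist")
im=cv2.imread("pics/w2.png"); hsv=cv2.cvtColor(im,cv2.COLOR_BGR2HSV)[180:230,255:300]
m=cv2.inRange(hsv,(8,110,120),(25,255,255)); p=np.argwhere(m)+[180,255]
(x,y),r=cv2.minEnclosingCircle(p[:,::-1].astype(np.float32)); print(x,y,r)
for z in (.042,.048,.055): print(z,ray("wrist",(x,y),z,c))
for uv in((277,187),(268,248),(284,248),(276,248)): print(uv,ray("wrist",uv,.102,c),ray("wrist",uv,.072,c))
E
```

```text
276.7200012207031 203.0 14.190181732177734
0.042 [0.50072827 0.09758517 0.042     ]
0.048 [0.50076612 0.09910022 0.048     ]
0.055 [0.50081027 0.10086777 0.055     ]
(277, 187) [0.50117917 0.12470696 0.102     ] [0.50099982 0.11876875 0.072     ]
(268, 248) [0.49481471 0.07709645 0.102     ] [0.49376507 0.0646478  0.072     ]
(284, 248) [0.50707207 0.07726087 0.102     ] [0.50769854 0.0648347  0.072     ]
(276, 248) [0.50094342 0.07717866 0.102     ] [0.50073183 0.06474125 0.072     ]
```

step_arm --plan '[[[1, 0.0055, -0.001, 0.04, 0, 0, 0], [1, 0.0055, -0.001, 0.078, 0, 0, 0], [1, 0.0055, -0.001, 0.078, 0, 0, 0], [0, 0.0055, -0.001, 0.078, 0, 0, 0], [0, 0.0055, -0.001, 0.078, 0, 0, 0], [0, 0.0055, -0.001, 0.078, 0, 0, 0], [0, 0.0055, -0.001, 0.078, 0, 0, 0], [0, 0.0055, -0.001, 0.078, 0, 0, 0], [0, 0.0055, -0.001, 0.078, 0, 0, 0], [0, 0.0055, -0.001, 0.078, 0, 0, 0]]]' --grip_force 20

```text
t: 3.87
ee_pos: [0.5016, 0.1008, 0.0781]
ee_rot: [2.201, 2.241, 0.001]
wrist_force: [0.2, 0.4, -0.0]
gripper_width: 0.0507
finger_force: 0.0
```

step_arm --plan '[[[0, 0, 0, 0, 0, 0, 0], [0, 0, 0, 0, 0, 0, 0], [0, 0, 0, 0, 0, 0, 0], [0, 0, 0, 0, 0, 0, 0], [0, 0, 0, 0, 0, 0, 0], [0, 0, 0, 0, 0, 0, 0], [0, 0, 0, 0, 0, 0, 0], [0, 0, 0, 0, 0, 0, 0]]]'

```text
t: 4.53
ee_pos: [0.4999, 0.1008, 0.0775]
ee_rot: [-2.199, -2.239, 0.005]
wrist_force: [-15.6, -2.0, 8.8]
gripper_width: 0.0138
finger_force: 19.9
```

Gripped at 13.8 mm wide. Turning clockwise 67°.

step_arm --plan '[[[0, 0, -0.001, 0, 0, 0, 7], [0, 0, -0.0015, 0, 0, 0, 14], [0, 0, -0.0015, 0, 0, 0, 21], [0, 0, -0.0015, 0, 0, 0, 28], [0, 0, -0.0015, 0, 0, 0, 35], [0, 0, -0.0015, 0, 0, 0, 42], [0, 0, -0.0015, 0, 0, 0, 49], [0, 0, -0.0015, 0, 0, 0, 56], [0, 0, -0.0015, 0, 0, 0, 62], [0, 0, -0.0015, 0, 0, 0, 66]]]'

```text
t: 5.37
ee_pos: [0.5026, 0.0987, 0.0777]
ee_rot: [3.064, 0.67, 0.009]
wrist_force: [31.5, -18.8, -15.5]
gripper_width: 0.0137
finger_force: 20.1
```

```bash
cat >> h.py <<'E'
def both(n,A,B):
    ims=[]
    for cam in("scene","side"):
        c=get_calibration(cam); ims.append(rect(grab_frame(cam),c,A,B,s=2.5))
    save(n,np.hstack(ims))
E
python3 - <<'E'
from h import *
o=status.get_obs(); print(o["ee_pos"],o["wrist_force"],o["wrist_torque"]); shift(o["ee_pos"])
both("b1",np.array([.501,.1]),np.array([.6448,-.115]))
E
```

```text
[0.50264666 0.098697   0.07770911] [ 31.45721253 -18.78598152 -15.51532438] [-3.25871295 -5.11683276  0.27208048]
t 5.3667 tool shift [0. 0. 0.] x-axis yaw deg 24.66Traceback (most recent call last):
  File "<stdin>", line 3, in <module>
  File "h.py", line 32, in both
    c=get_calibration(cam); ims.append(rect(grab_frame(cam),c,A,B,s=2.5))
                                       ~~~~^^^^^^^^^^^^^^^^^^^^^^^^^^^^^
  File "h.py", line 27, in rect
    out.append(cv2.warpPerspective(im,H,(160*s,60*s),flags=cv2.INTER_CUBIC))
               ~~~~~~~~~~~~~~~~~~~^^^^^^^^^^^^^^^^^^^^^^^^^^^^^^^^^^^^^^^^^
cv2.error: OpenCV(4.12.0) :-1: error: (-5:Bad argument) in function 'warpPerspective'
> Overload resolution failed:
>  - Can't parse 'dsize'. Sequence item with index 0 has a wrong type
>  - Can't parse 'dsize'. Sequence item with index 0 has a wrong type
```

step_arm --plan '[[[0.5, 0, 0, 0, 0, 0, 0], [0.5, 0, 0, 0, 0, 0, 0], [0.5, 0, 0, 0, 0, 0, 0], [0.5, 0, 0, 0, 0, 0, 0], [0.5, 0, 0, 0, 0, 0, 0], [0.5, 0, 0, 0, 0, 0, 0]]]'

```text
t: 5.92
ee_pos: [0.4998, 0.1009, 0.0776]
ee_rot: [-3.067, -0.681, 0.0]
wrist_force: [0.7, -0.6, 1.0]
gripper_width: 0.0456
finger_force: 0.0
```

```bash
sed -i 's/s=2.5/s=2/' h.py; sed -i 's/save(n,np.hstack(ims))/ims.append(rect(grab_frame("wrist"),get_calibration("wrist"),A,B,s=2)); g=np.hstack(ims); save(n,cv2.resize(g,(800,200),interpolation=cv2.INTER_AREA))/' h.py
python3 - <<'E'
from h import *
o=status.get_obs(); print(o["ee_pos"],o["wrist_force"],o["gripper_width"]); shift(o["ee_pos"])
both("b1",np.array([.501,.1]),np.array([.6448,-.112]))
E
```

```text
[0.49982595 0.10088978 0.07764539] [ 0.74164226 -0.63551751  0.99753622] 0.04556849338438366
t 5.9167 tool shift [0. 0. 0.] x-axis yaw deg 25.04
```

View pics/b1.png

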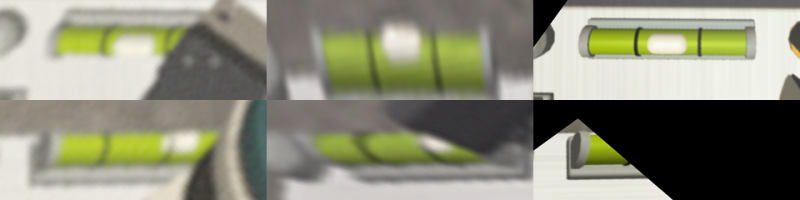

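The wrist strip (top right) shows vial A with lines at 638/700 and the bubble at 647–687, about 1 mm short. I'll measure it finely.

```bash
cat >> h.py <<'E'
def prof(A,B,row0=0,cam="wrist"):
    im=rect(grab_frame(cam),get_calibration(cam),A,B,s=8)[row0*8:(row0+60)*8]
    hsv=cv2.cvtColor(im,cv2.COLOR_RGB2HSV)
    wh=cv2.inRange(hsv,(0,0,170),(180,80,255)); gr=cv2.inRange(hsv,(28,110,90),(45,255,255))
    rows=np.where(gr.sum(1)>gr.sum(1).max()*.5)[0]; r0,r1=rows[0],rows[-1]
    cols=np.where(gr[r0:r1].any(0))[0]; x0,x1=cols[0],cols[-1]
    w=wh[r0+8:r1-8,x0+8:x1-8]; bw=np.where((w>0).mean(0)>.3)[0]+x0+8
    low=im[r1-30:r1-5].mean((0,2)); 
    d=low[x0+20:x1-20]; d=cv2.GaussianBlur(d[None].astype(np.float32),(0,0),4)[0]; base=cv2.blur(d[None],(121,1))[0]; e=base-d
    i=int(e.argmax()); e2=e.copy(); e2[max(0,i-60):i+60]=-9; j=int(e2.argmax()); L=sorted((i+x0+20,j+x0+20))
    print("rows",r0,r1,"green",x0,x1,"lines",L,(L[1]-L[0])/8,"bubble",bw[0],bw[-1],(bw[-1]-bw[0])/8,"offset mm",((bw[0]+bw[-1]-L[0]-L[1])/2)*38/(L[1]-L[0]))
    return im
E
python3 - <<'E'
from h import *
prof(np.array([.501,.1]),np.array([.6448,-.112]))
E
```

```text
rows 141 259 green 263 1019 lines [np.int64(492), np.int64(795)] 37.875 bubble 547 733 23.25 offset mm -0.4389438943894389
```

Vial A is −0.4 mm off, which is well centred. Rising and going to B.

step_arm --plan '[[[1, 0, 0, -0.04, 0, 0, 0], [1, 0, 0, -0.08, 0, 0, 0], [1, 0, 0.04, -0.08, 0, 0, 7], [1, 0.041, 0.254, -0.08, 0, 0, 84], [1, 0.041, 0.254, -0.08, 0, 0, 84], [1, 0.041, 0.254, -0.08, 0, 0, 84], [1, 0.041, 0.254, -0.08, 0, 0, 84], [1, 0.041, 0.254, -0.08, 0, 0, 84], [1, 0.041, 0.254, -0.08, 0, 0, 84], [1, 0.041, 0.254, -0.08, 0, 0, 84]]]'

```text
t: 6.95
ee_pos: [0.6455, -0.1147, 0.1566]
ee_rot: [3.015, -0.882, -0.002]
wrist_force: [0.3, 0.8, 0.1]
gripper_width: 0.0929
finger_force: 0.0
```

```bash
python3 - <<'E'
from h import *
shift([.6448,-.112,.157],-58.7)
E
```

```text
t 6.95 tool shift [-0.0021 -0.0019 -0.0004] x-axis yaw deg -32.61
turn deg [ 0.05  0.05 26.09]
```

step_arm --plan '[[[1, 0, 0, 0, 0, 0, 7], [1, 0, 0, 0, 0, 0, 14], [1, 0, 0, 0, 0, 0, 21], [1, 0, 0, 0, 0, 0, 26], [1, 0, 0, 0, 0, 0, 26], [1, 0, 0, 0, 0, 0, 26]]]'

```text
t: 7.45
ee_pos: [0.6445, -0.112, 0.1576]
ee_rot: [2.749, -1.521, -0.0]
wrist_force: [0.0, 0.2, -0.8]
gripper_width: 0.0933
finger_force: 0.0
```

```bash
python3 - <<'E'
from h import *
c=get_calibration("wrist"); im=grab_frame("wrist"); save("w3",im)
for r in tip_of("wrist","screw_b_grip")[:3]: print(round(r["p"],2),r["xy"],ray("wrist",r["xy"],0.087,c).round(4))
for r in silhouettes("wrist","screw_b_grip")[:3]:
    pts=np.argwhere(r["mask"])[:,::-1].astype(np.float32)
    W=np.float32([ray("wrist",p,.1,c)[:2] for p in pts]); (x,y),s,a=cv2.minAreaRect(W*1000); print("  sil@.1",round(r["p"],2),x,y,s,a)
i2=cv2.cvtColor(im,cv2.COLOR_RGB2HSV); m=cv2.inRange(i2[150:260,220:340],(8,110,120),(25,255,255)); p=np.argwhere(m)+[150,220]
(x,y),r=cv2.minEnclosingCircle(p[:,::-1].astype(np.float32)); print(x,y,r,ray("wrist",(x,y),.05,c))
shift([.6448,-.112,.078],-58.7)
E
```

```text
0.63 [282.6, 221.9] [ 0.6421 -0.1106  0.087 ]
  sil@.1 0.89 646.648193359375 -114.5216064453125 (15.864554405212402, 49.28861618041992) 32.04832458496094
279.8776550292969 206.09840393066406 14.470293045043945 [ 0.6457515  -0.11234974  0.05      ]
t 7.6 tool shift [ 0.0002 -0.0002  0.0796] x-axis yaw deg -57.95
turn deg [0.   0.   0.75]
```

View pics/w3.png

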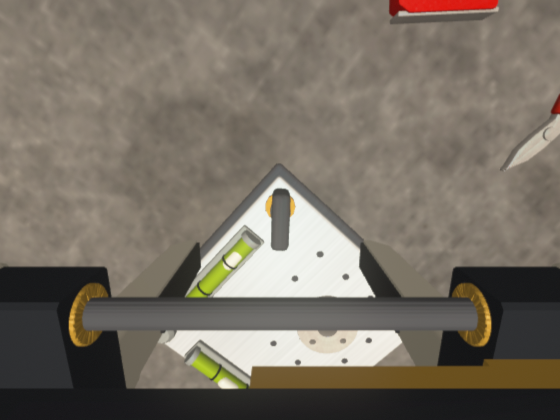

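B's wing is vertical at column 281, rows 188–249, and centred between the fingers. Going straight down to grip.

step_arm --plan '[[[1, -0.001, 0, 0.04, 0, 0, 0], [0.9, -0.001, 0, 0.079, 0, 0, 0], [0, -0.001, 0, 0.079, 0, 0, 0], [0, -0.001, 0, 0.079, 0, 0, 0], [0, -0.001, 0, 0.079, 0, 0, 0], [0, -0.001, 0, 0.079, 0, 0, 0], [0, -0.001, 0, 0.079, 0, 0, 0], [0, -0.001, 0, 0.079, 0, 0, 0], [0, -0.001, 0, 0.079, 0, 0, 0], [0, -0.001, 0, 0.079, 0, 0, 0]]]' --grip_force 15

```text
t: 8.43
ee_pos: [0.6442, -0.1112, 0.0792]
ee_rot: [-2.746, 1.525, -0.001]
wrist_force: [0.3, 0.6, 1.0]
gripper_width: 0.0379
finger_force: 0.0
```

step_arm --plan '[[[0, 0, 0, 0, 0, 0, 0], [0, 0, 0, 0, 0, 0, 0], [0, 0, 0, 0, 0, 0, 0], [0, 0, 0, 0, 0, 0, 0], [0, 0, 0, 0, 0, 0, 0], [0, 0, 0, 0, 0, 0, 0], [0, 0, 0, 0, 0, 0, 0]]]'

```text
t: 9.02
ee_pos: [0.6437, -0.1113, 0.0786]
ee_rot: [2.746, -1.526, -0.001]
wrist_force: [-4.2, -2.8, 1.8]
gripper_width: 0.0143
finger_force: 14.9
```

```bash
python3 - <<'E'
from h import *
o=status.get_obs(); print(o["ee_pos"],o["wrist_force"]); print("force in tool",Ro.from_rotvec(o["ee_rot"]).inv().apply(o["wrist_force"])); shift([.6445,-.112,.078])
E
```

```text
[ 0.64374741 -0.11132913  0.07858528] [-4.19776009 -2.81513517  1.75741476]
force in tool [ 0.17230165  5.05244997 -1.75434999]
t 9.0167 tool shift [ 0.001  -0.0003  0.0006] x-axis yaw deg -58.11
```

Gripped at 14.3 mm with small forces. Turning anticlockwise, with a small sideways correction.

step_arm --plan '[[[0, 0, 0.0005, 0, 0, 0, -7], [0, 0, 0.0005, 0, 0, 0, -14], [0, 0, 0.0005, 0, 0, 0, -21], [0, 0, 0.0005, 0, 0, 0, -28], [0, 0, 0.0005, 0, 0, 0, -35], [0, 0, 0.0005, 0, 0, 0, -42], [0, 0, 0.0005, 0, 0, 0, -49], [0, 0, 0.0005, 0, 0, 0, -56], [0, 0, 0.0005, 0, 0, 0, -63], [0, 0, 0.0005, 0, 0, 0, -63]]]'

```text
t: 9.85
ee_pos: [0.6433, -0.1125, 0.0786]
ee_rot: [3.136, 0.147, -0.001]
wrist_force: [-4.7, -9.1, 0.9]
gripper_width: 0.0138
finger_force: 15.0
```

step_arm --plan '[[[0.5, 0, 0, 0, 0, 0, 0], [0.5, 0, 0, 0, 0, 0, 0], [0.5, 0, 0, 0, 0, 0, 0], [0.5, 0, 0, 0, 0, 0, 0], [0.5, 0, 0, 0, 0, 0, 0], [0.5, 0, 0, 0, 0, 0, 0]]]'

```text
t: 10.35
ee_pos: [0.6436, -0.1113, 0.0787]
ee_rot: [-3.139, -0.134, -0.0]
wrist_force: [0.2, 0.2, 0.1]
gripper_width: 0.0454
finger_force: 0.0
```

```bash
python3 - <<'E'
from h import *
A=np.array([.500,.097]);B=np.array([.6448,-.112])
shift([0,0,0])
try: prof(A,B,60)
except Exception as e: print(e)
save("w4",np.vstack([grab_frame("wrist"),rect(grab_frame("wrist"),get_calibration("wrist"),A,B,s=4)[240:,:560][:180]]))
E
```

```text
t 10.35 tool shift [-0.6318 -0.1659  0.0786] x-axis yaw deg 4.9
rows 114 237 green 256 1015 lines [np.int64(484), np.int64(788)] 38.0 bubble 539 724 23.125 offset mm -0.5625
```

View pics/w4.png

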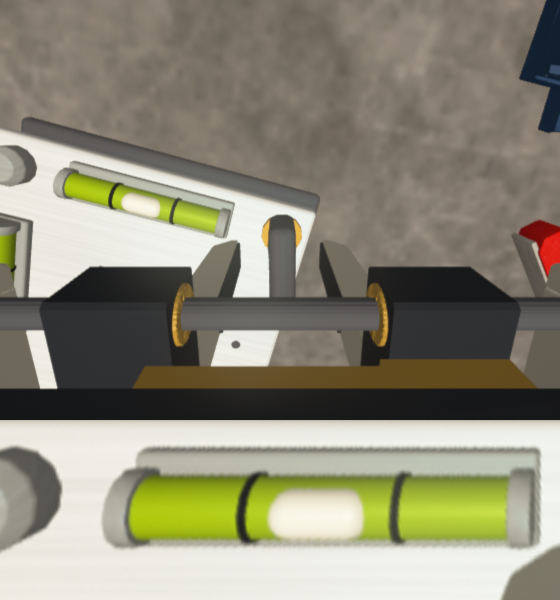

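The strip shows bubble B between its lines, 267–364 against 248/398, slightly towards the cap. I'll rise and check both vials from above them.

step_arm --plan '[[[0.5, 0, 0, -0.04, 0, 0, 0], [0.6, 0, 0, -0.08, 0, 0, 0], [1, -0.07, -0.15, -0.2, 0, 0, 0], [1, -0.07, -0.15, -0.2, 0, 0, 0], [1, -0.07, -0.15, -0.2, 0, 0, 0], [1, -0.07, -0.15, -0.2, 0, 0, 0], [1, -0.07, -0.15, -0.2, 0, 0, 0], [1, -0.07, -0.15, -0.2, 0, 0, 0], [1, -0.07, -0.15, -0.2, 0, 0, 0], [1, -0.07, -0.15, -0.2, 0, 0, 0]]]'

```text
t: 11.33
ee_pos: [0.5611, 0.0318, 0.278]
ee_rot: [3.139, 0.135, -0.001]
wrist_force: [-0.8, -0.0, -1.1]
gripper_width: 0.0931
finger_force: 0.0
```

```bash
python3 - <<'E'
from h import *
A=np.array([.500,.097]);B=np.array([.6448,-.112])
for r in (0,60):
    try: prof(A,B,r)
    except Exception as e: print(e)
save("r5",rect(grab_frame("wrist"),get_calibration("wrist"),A,B,s=4))
c=get_calibration("wrist"); print("cam",-np.array(c["R"]).T@c["t"])
E
```

```text
rows 147 260 green 261 1011 lines [np.int64(483), np.int64(785)] 37.75 bubble 541 725 23.0 offset mm -0.12582781456953643
rows 144 256 green 265 1016 lines [np.int64(487), np.int64(790)] 37.875 bubble 543 727 23.0 offset mm -0.4389438943894389
cam [0.63504725 0.03810458 0.44282381]
```

View pics/r5.png

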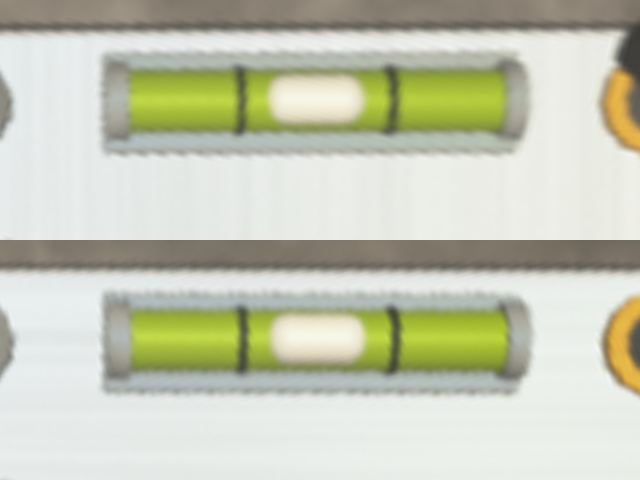

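Both bubbles stand centred to within 0.5 mm: A at 268–365 between 240/391, B at 270–364 between 242/394. The gripper is clear, so I'm handing in.

```bash
python3 -c "
from cell import ticket; print(ticket.sign_off())"
```

```text
the job is handed in; nothing more can be done
None
```

I turned screw A and then screw B; both bubbles measured within about 0.5 mm of centre, the gripper was clear of the plate, and I handed the job in at about 11.5 s.

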